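Fetch the porcelain palette from behind the paint jars

TASK

The porcelain palette lies at the back of the paint rack, right behind the three paint jars. Stand all three jars on the enamelled tray, then take out the palette and set it down gently on the dark rubber mat, centred and lying along it, and then put each jar back upright in the rack compartment that wears its colour. Do not knock any jar over or tip the palette, and leave the glass of brushes where it stands.

Things in the scene. Friction and masses are not known exactly. Their poses are not given: they have to be found in the camera images.
- jar_red: red paint jar: round plastic jar with a white paper label and a red screw cap, 52 mm in diameter over its whole height, 100 mm tall, about 0.25 kg (up to a third more or less). Origin: centre of its underside; z up along the jar. It starts standing in the red compartment.
- bay_red: red compartment of the paint rack: fixed wooden module with a red swatch strip on its front ledge. Origin: centre of the compartment, at the module's underside (6 mm above the table); y along the rack, -x its front. Inside 66 by 66 mm, floor 3 mm above the origin, walls 3 mm thick, 12 mm high; ledge to 52 mm at -x. Three modules stand in a row, 72 mm apart, order changing.
- jar_yellow: yellow paint jar: round plastic jar with a white paper label and a yellow screw cap, 52 mm in diameter over its whole height, 100 mm tall, about 0.25 kg (up to a third more or less). Origin: centre of its underside; z up along the jar. It starts standing in the yellow compartment.
- bay_yellow: yellow compartment of the paint rack: fixed wooden module with a yellow swatch strip on its front ledge. Origin: centre of the compartment, at the module's underside (6 mm above the table); y along the rack, -x its front. Inside 66 by 66 mm, floor 3 mm above the origin, walls 3 mm thick, 12 mm high; ledge to 52 mm at -x. Three modules stand in a row, 72 mm apart, order changing.
- jar_blue: blue paint jar: round plastic jar with a white paper label and a blue screw cap, 52 mm in diameter over its whole height, 100 mm tall, about 0.25 kg (up to a third more or less). Origin: centre of its underside; z up along the jar. It starts standing in the blue compartment.
- bay_blue: blue compartment of the paint rack: fixed wooden module with a blue swatch strip on its front ledge. Origin: centre of the compartment, at the module's underside (6 mm above the table); y along the rack, -x its front. Inside 66 by 66 mm, floor 3 mm above the origin, walls 3 mm thick, 12 mm high; ledge to 52 mm at -x. Three modules stand in a row, 72 mm apart, order changing.
- palette: white porcelain palette with ten wells: slab 58 mm (x) by 150 mm (y) by 18 mm, 0.3 kg. Origin: centre of its underside. It starts level on the rack's rear deck (24 mm above the table, rimless front and back, 12 mm cheeks at its ends, 105 mm from the middle), 68 mm behind the line of compartment centres, long side along the row: the jars leave no room for a finger in front of it.
- mat: dark rubber palette mat, 84 mm (x) by 176 mm (y), 3 mm thick, fixed flat on the table, to the left or to the right of the rack. Origin: centre of its underside; y along its long side.
- tray: white enamelled tray with blue rims, fixed flat on the table on the other side of the rack from the mat: 260 mm (x) by 134 mm (y) outside, walls 4 mm thick, 14 mm high with the rim, flat floor 4 mm above the table. Origin: centre of its underside; x along its long side.
- brush_glass: bystander: open glass holding three paint brushes, 74 mm across the rim and 85 mm tall, with the brushes about 185 mm tall, leaning out up to 30 mm beyond the rim; it stands loose on the table behind the rack. Origin: centre of its underside.
There are look-alikes about, which are no part of the job. There is more than one size of the jar_red; the job needs the largest.

How it is judged:
On the way, in this order (a step that is already met when the one before it is completed fails the run):
1. all three jars stand upright and released on the tray (x of jar_red in the frame of tray between -0.105 and 0.105 m and y of jar_red in the frame of tray between -0.045 and 0.045 m and z of each of jar_red, jar_yellow, jar_blue in the frame of tray below 0.008 m and contact force between each of jar_red, jar_yellow, jar_blue and the fingers below 0.1 N and linear speed of each of jar_red, jar_yellow, jar_blue below 0.02 m/s and angle between each of jar_red, jar_yellow, jar_blue's own z axis and vertical below 0.06 rad and x of jar_yellow in the frame of tray between -0.105 and 0.105 m and y of jar_yellow in the frame of tray between -0.045 and 0.045 m and x of jar_blue in the frame of tray between -0.105 and 0.105 m and y of jar_blue in the frame of tray between -0.045 and 0.045 m), for 0.2 s.
2. the palette lies on the mat, centred, along it and released, with the jars still on the tray (all of step 1 and horizontal distance between palette and mat below 0.015 m and angle between the y axis of palette and the y axis of mat, either way round below 0.2 rad and z of palette in the frame of mat below 0.006 m and contact force between palette and the fingers below 0.1 N and linear speed of palette below 0.02 m/s and angle between palette's own z axis and vertical below 0.06 rad), for 0.2 s.
At the end, for the whole second after the job is handed in: Each jar stands upright (within 0.06 rad) on the floor of the compartment of its own colour (axis within 13 mm of the compartment's centre), the palette lies flat on the mat, its centre within 15 mm of the mat's and its long side within 0.2 rad of the mat's, and all are released and at rest (horizontal distance between palette and mat below 0.015 m and angle between the y axis of palette and the y axis of mat, either way round below 0.2 rad and z of palette in the frame of mat below 0.006 m and contact force between palette and the fingers below 0.1 N and linear speed of each of palette, jar_red, jar_yellow, jar_blue below 0.02 m/s and angle between each of palette, jar_red, jar_yellow, jar_blue's own z axis and vertical below 0.06 rad and horizontal distance between jar_red and bay_red below 0.013 m and z of jar_red in the frame of bay_red below 0.006 m and horizontal distance between jar_yellow and bay_yellow below 0.013 m and z of jar_yellow in the frame of bay_yellow below 0.006 m and horizontal distance between jar_blue and bay_blue below 0.013 m and z of jar_blue in the frame of bay_blue below 0.006 m); the robot touches nothing.
It fails at once if a jar is knocked over (tilted more than 0.6 rad) (angle between any of jar_red, jar_yellow, jar_blue's own z axis and vertical above 0.6 rad).
It fails at once if the palette is tipped (more than 0.6 rad) (angle between palette's own z axis and vertical above 0.6 rad).
It fails at once if the palette is dropped or slammed onto the mat (still moving faster than 0.4 m/s within 17 mm of it) (z of palette in the frame of mat below 0.02 m and horizontal distance between palette and mat below 0.08 m and linear speed of palette above 0.4 m/s).
It fails at once if the glass of brushes is moved by more than 20 mm or tipped (distance of brush_glass from where it was at the start of the episode above 0.02 m or angle between brush_glass's own z axis and vertical above 0.3 rad).
It also fails if it takes over 134 s, if anything falls off the work surface, if the arm or the gripper's body presses on something with over 40 N, if the wrist force passes 120 N, or if a joint passes its speed limit or range.

ROBOT

A 7-joint arm with a two-finger parallel gripper is mounted at the origin on the work surface. World frame = base frame: x ahead of the robot, y to its left, z up, the work surface at z = 0. Lengths are in m, angles in rad, forces in N, time in s.
With the tool pointing down it reaches from about 0.425 to 0.875 m from the base axis. Payload 4.7 kg.
Tool frame: the origin (TCP) lies at the very end of the fingers, on their centre line; the grasp point (between the pads) lies 19 mm behind it (ctrl.grasp_offset is the distance from the TCP to the grasp point, in m); z points along the fingers, y is the direction in which the jaws open and shut (so a half turn about z gives the same grasp; the last joint's range is limited). The gripper opens to 87 mm and grips with 3 to 60 N. Pads are 19 mm wide; open, the fingers measure 117 mm over their backs; the gripper's body (75 mm by 190 mm) begins 51 mm behind the grasp point.
Start: joints at [-1.109, 0.321, -0.07, 1.45, 0.023, 1.371, -0.057], TCP at [0.281, 0.586, 0.223] pointing down, gripper open.
Joint ranges: [-2.86, 2.86], [-0.3, 2.09], [-1.38, 1.24], [0.06, 2.45], [-1.56, 4.7], [0.09, 2.05], [-2.69, 2.69]. Speed limits (rad/s): [2.57, 2.57, 3.14, 3.14, 3.14, 3.14, 3.14].

INTERFACE

Orientations are given as a rotation vector (axis times angle).
In Python, from bench import ctrl gives the robot as it stands.
- The arm moves only by the shell command python3 -m creep 'ROWS' [FORCE]. ROWS is JSON, a list that holds one entry, the list of rows, each a list of 7 numbers: the opening, from 0 (shut) to 1 (fully open), then the shift along the tool's x, y, z in mm, then the turn, a rotation vector about the tool's x, y, z in rad. In form: [[[grip, dx, dy, dz, rx, ry, rz], ...]]. A call has 1 to 5 rows; each row is the pose to reach, as a shift and turn from the pose commanded when the call began, along the tool's axes at that moment; what a row does not reach only later rows make up. A row lasts 1/10 s, in which the tool goes at most 50 mm and 8.59 degrees, less where a joint would pass 70% of its speed; a pose out of reach is approached as far as the arm can. A call with a gripper value outside its range is refused whole. The fingers move at their own pace and stop on an object; FORCE is the grip in N (left out, the last holds). Time passes only in rows, so rows that repeat a pose let the fingers close. It gives the time, the measured TCP pose, the force and the opening at its end, in the units of the state.
- ctrl.get_state(): the state, without advancing time (a new reading comes with each control period).
- ctrl.get_image(name): name is "scene" or "top"; returns the picture (400x640x3 uint8, red, green, blue); there is no depth.
- ctrl.camera_params(name): a dict with "K" (3x3 intrinsics, pixels), "pose" (4x4, takes a point from camera to world coordinates). Camera axes: x right, y down, z forward; pixel columns grow to the right and rows downward; lengths in m; the calibration is good to about 2 mm. A picture is of the moment at which its call begins. camera_params takes no time and is no camera call.
- ctrl.close_job(): hands the job in, once; it reports no verdict.
The state is a dict: "time": time; "joint_positions": joint angles; "qd": joint speeds; "joint_torque": joint torques, N m; "position": TCP position; "tool_rot": TCP orientation; "ft_force": force on the tool from outside, world axes, zero at the start; "torque": the same for the moment, N m; "grip_width": opening from 0.0 (shut) to 1.0 (fully open).
Only numpy, scipy, OpenCV 4.12 (cv2) and the standard library are available. Lean on these libraries where they do the work, as an engineer would, in place of code of your own. Each camera call takes 0.05 s, during which the arm holds its last target. There are 200 camera calls.

## Working session

There is one attempt and no reset: what is moved stays moved. The work goes in short steps, Python scripts to look and compute and a shell command to move; the robot and the scene stay as the last step left them, time stands still between calls to the robot, and variables do not carry over. Pictures are saved under pics/ and viewed, about 12 in all and at most 16, crops included, and the job is handed in when it is done.

```bash
ls; mkdir -p pics; python3 - <<'E'
from bench import ctrl
import cv2
s=ctrl.get_state();print(s['time'],s['position'],s['tool_rot'],s['grip_width'],ctrl.grasp_offset)
for n in('scene','top'):
    im=ctrl.get_image(n);cv2.imwrite(f'pics/{n}0.png',im[:,:,::-1])
    p=ctrl.camera_params(n);print(n,p['K'],p['pose'])
E
```

```text
pics
0.0 [0.28123696 0.58538479 0.2214646 ] [-6.97428202e-01 -3.06286104e+00  3.01935410e-03] 0.9973480879809679 0.0187
scene [[503.81898855   0.         318.18436474]
 [  0.         503.81898855 205.16069771]
 [  0.           0.           1.        ]] [[ 0.28044509  0.69956094 -0.65724047  1.4224532 ]
 [ 0.95984979 -0.19993543  0.19675925 -0.24998804]
 [ 0.00623943 -0.6860323  -0.72754433  0.99310418]
 [ 0.          0.          0.          1.        ]]
top [[413.23844748   0.         317.20139914]
 [  0.         413.23844748 198.53389599]
 [  0.           0.           1.        ]] [[-0.01369813 -0.98704635  0.15984952  0.38629719]
 [-0.99988595  0.01250493 -0.0084681   0.02985297]
 [ 0.0063595  -0.15994728 -0.98710507  1.15605448]
 [ 0.          0.          0.          1.        ]]
```

View pics/scene0.png

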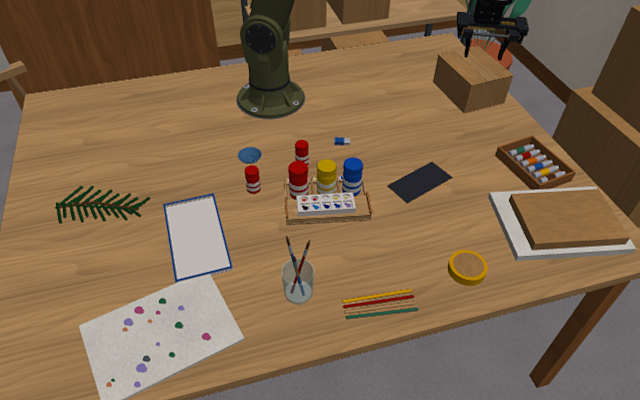

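View pics/top0.png

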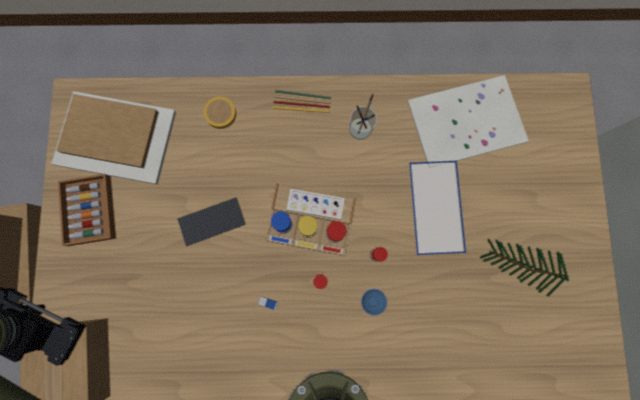

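The top view shows the rack with the blue, yellow and red jars at (281,222), (308,226) and (336,231), and the palette at (315,204). The mat is at (211,222), the tray at (437,208) and the brush glass at (362,123). Possible mix-ups for jar_red are the cap in the rack (336,231), a small one at (380,254) and a small one at (320,282). By the description I choose the one in the rack. For the tray, the paper at (467,118) and the white board at (115,137) are look-alikes.

```bash
cat > h.py <<'E'
import numpy as np, cv2
from bench import ctrl
from scipy.spatial.transform import Rotation as R
def ray(n,uv,z):
    p=ctrl.camera_params(n);T=p['pose'];uv=np.atleast_2d(uv).astype(float)
    d=(T[:3,:3]@np.linalg.inv(p['K'])@np.c_[uv,np.ones(len(uv))].T).T
    o=T[:3,3];return (o+d*((z-o[2])/d[:,2])[:,None])[:,:2]
def px(n,P):
    p=ctrl.camera_params(n);T=p['pose'];c=(np.atleast_2d(P)-T[:3,3])@T[:3,:3]
    q=c@p['K'].T;return q[:,:2]/q[:,2:]
def blobs(im,lo,hi,box,amin=15):
    hsv=cv2.cvtColor(im,cv2.COLOR_RGB2HSV);m=cv2.inRange(hsv,lo,hi)
    if lo[0]==0 and hi[0]<15: m|=cv2.inRange(hsv,(170,)+tuple(lo[1:]),(180,)+tuple(hi[1:]))
    k=np.zeros_like(m);x0,y0,x1,y1=box;k[y0:y1,x0:x1]=m[y0:y1,x0:x1]
    cs,_=cv2.findContours(k,cv2.RETR_EXTERNAL,cv2.CHAIN_APPROX_NONE)
    return [c for c in sorted(cs,key=cv2.contourArea,reverse=True) if cv2.contourArea(c)>amin]
def go(P,yaw=None):
    """print tool-frame shift in mm to world TCP P, and rz to bring the jaw axis to yaw (mod pi)"""
    s=ctrl.get_state();M=R.from_rotvec(s['tool_rot']).as_matrix()
    print('shift',np.round(M.T@(np.array(P)-s['position'])*1000,1))
    if yaw is not None:
        y=M.T@np.array([np.cos(yaw),np.sin(yaw),0]);a=np.arctan2(-y[0],y[1]);a=(a+np.pi/2)%np.pi-np.pi/2
        print('rz',round(a,3))
E
python3 - <<'E'
from h import *
im=ctrl.get_image('top')
def rep(name,lo,hi,box,z,n=3,rect=False):
    for c in blobs(im,lo,hi,box)[:n]:
        m=cv2.moments(c);u=[m['m10']/m['m00'],m['m01']/m['m00']]
        print(name,np.round(u,1),cv2.contourArea(c),'w',ray('top',u,z).round(4)[0],end=' ')
        r=cv2.boxPoints(cv2.minAreaRect(c)); q=ray('top',r,z)
        e=[q[1]-q[0],q[2]-q[1]]
        print('len',[round(float(np.linalg.norm(v)),3) for v in e],'ang',[round(float(np.arctan2(v[1],v[0])),3) for v in e],'c',q.mean(0).round(4))
rep('blue',(100,150,60),(130,255,255),(255,195,375,320),.109)
rep('red',(0,150,60),(8,255,255),(255,195,400,320),.109,5)
rep('yel',(20,120,80),(33,255,255),(255,195,375,320),.109)
rep('mat',(0,0,0),(180,255,75),(165,190,255,250),.003)
rep('pal',(0,0,150),(180,50,255),(280,180,350,225),.042)
rep('tray',(0,0,150),(180,45,255),(405,160,470,260),.004)
print('swatch',ray('top',[[281,240],[306,244.5],[332,250]],.012))
print('glass',ray('top',[[362,130]],.0))
big=np.hstack([cv2.resize(im[180:320,250:420],None,fx=4,fy=4,interpolation=cv2.INTER_CUBIC)])
cv2.imwrite('pics/crop1.png',big[:,:,::-1])
E
```

```text
blue [280.6 221.2] 252.5 w [0.4985 0.1146] len [0.045, 0.047] ang [-0.787, -2.367] c [0.4986 0.1144]
blue [270.  303.5] 36.0 w [0.2954 0.1407] len [0.015, 0.017] ang [-0.472, -2.035] c [0.2954 0.1407]
red [336.1 230.4] 268.0 w [ 0.4734 -0.0259] len [0.049, 0.045] ang [-0.8, -2.376] c [ 0.4732 -0.0257]
red [379.6 253.8] 141.0 w [ 0.4132 -0.1342] len [0.034, 0.033] ang [-0.814, -2.379] c [ 0.4126 -0.1338]
red [320.1 281.4] 131.0 w [0.347  0.0164] len [0.032, 0.032] ang [-1.585, 3.124] c [0.3469 0.0155]
red [331.2 249.1] 15.5 w [ 0.4264 -0.0127] len [0.005, 0.038] ang [-0.215, -1.781] c [ 0.4265 -0.0131]
yel [307.3 225.3] 290.0 w [0.4874 0.0471] len [0.05, 0.049] ang [-0.47, -2.05] c [0.4879 0.0472]
yel [305.5 244.1] 33.5 w [0.4398 0.0521] len [0.008, 0.039] ang [-0.205, -1.781] c [0.4399 0.052 ]
mat [210.9 221.3] 1652.5 w [0.5123 0.318 ] len [0.173, 0.081] ang [-1.226, -2.783] c [0.5126 0.3178]
pal [315.2 203.2] 1129.0 w [0.5538 0.026 ] len [0.06, 0.154] ang [-0.18, -1.766] c [0.5541 0.0261]
tray [436.6 207.7] 3737.0 w [ 0.5423 -0.3162] len [0.128, 0.255] ang [-1.494, -3.124] c [ 0.5455 -0.3167]
swatch [[ 0.45697206  0.12147295]
 [ 0.44369844  0.05264844]
 [ 0.42769245 -0.01868866]]
glass [[ 0.77417674 -0.11339178]]
```

View pics/crop1.png

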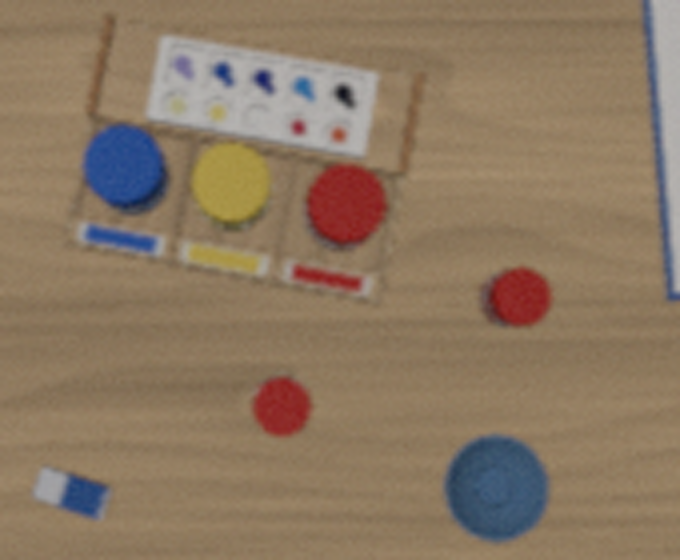

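```bash
python3 - <<'E'
from h import *
im=ctrl.get_image('top')
def poly(name,lo,hi,box,z):
    c=max(blobs(im,lo,hi,box),key=cv2.contourArea);h=cv2.convexHull(c)
    e=0.02*cv2.arcLength(h,True);p=cv2.approxPolyDP(h,e,True)[:,0]
    q=ray('top',p,z);print(name,p.tolist(),q.round(4).tolist(),'c',q.mean(0).round(4))
    if len(q)==4: print([ (round(float(np.linalg.norm(q[(i+1)%4]-q[i])),3),round(float(np.arctan2(*(q[(i+1)%4]-q[i])[::-1])),3)) for i in range(4)])
poly('mat',(0,0,0),(180,255,75),(165,190,255,250),.003)
poly('tray',(0,0,150),(180,45,255),(405,160,470,260),.005)
poly('pal',(0,0,150),(180,60,255),(280,180,350,225),.042)
print('swatch')
for lo,hi in(((0,120,60),(8,255,255)),((20,110,80),(33,255,255)),((100,150,60),(130,255,255))):
    for c in blobs(im,lo,hi,(262,230,350,260),5)[:2]:
        m=cv2.moments(c);w=ray('top',[m['m10']/m['m00'],m['m01']/m['m00']],.012)[0];print(w, 'bay',w+.044*np.array([.9844,-.176]))
E
python3 -m creep '[[[1,0,0,0,0,0,0.14],[1,0,0,0,0,0,0.28],[1,0,0,0,0,0,0.42],[1,0,0,0,0,0,0.56],[1,0,0,0,0,0,0.7]]]'
python3 -m creep '[[[1,0,0,0,0,0,0.14],[1,0,0,0,0,0,0.28],[1,0,0,0,0,0,0.42],[1,0,0,0,0,0,0.56],[1,0,0,0,0,0,0.6]]]'
python3 -c "
from h import *
go([.4734,-.0259,.20],-.177);print(ctrl.get_state()['joint_positions'])"
```

```text
mat [[236, 199], [243, 224], [186, 244], [179, 218]] [[0.5746, 0.2492], [0.5035, 0.2284], [0.45, 0.3853], [0.5227, 0.4076]] c [0.5127 0.3176]
[(0.074, -2.857), (0.166, 1.9), (0.076, 0.297), (0.167, -1.254)]
tray [[453, 163], [462, 250], [419, 252], [412, 165]] [[0.671, -0.3709], [0.4231, -0.3794], [0.4192, -0.2597], [0.6665, -0.2528]] c [ 0.545  -0.3157]
[(0.248, -3.107), (0.12, 1.603), (0.247, 0.028), (0.118, -1.533)]
pal [[289, 190], [344, 198], [341, 218], [286, 209]] [[0.5914, 0.0972], [0.5673, -0.053], [0.5124, -0.0435], [0.539, 0.1055]] c [0.5525 0.0266]
[(0.152, -1.73), (0.056, 2.971), (0.151, 1.395), (0.053, -0.157)]
swatch
[ 0.47061744 -0.03139046] bay [ 0.51393104 -0.03913446]
[ 0.42989575 -0.0175283 ] bay [ 0.47320935 -0.0252723 ]
[0.47764185 0.04858067] bay [0.52095545 0.04083667]
[0.44440442 0.05310672] bay [0.48771802 0.04536272]
[0.45894571 0.12486463] bay [0.50225931 0.11712063]
time: 0.7
position: [0.2814, 0.5857, 0.2222]
tool_rot: [1.713, 2.633, -0.001]
ft_force: [-0.1, -0.5, 0.1]
grip_width: 0.998
time: 1.2
position: [0.2814, 0.5858, 0.2223]
tool_rot: [2.413, 2.012, -0.001]
ft_force: [0.1, 0.2, -0.4]
grip_width: 1.002
shift [-567.2  298.9   22.6]
rz -0.004
[-1.24155492  0.31834957  0.09888621  1.45645746 -0.03139526  1.36884532
 -1.32205883]
```

```bash
python3 -m creep '[[[1,-40,21,0,0,0,0],[1,-80,42,0,0,0,0],[1,-120,63,0,0,0,0],[1,-160,85,0,0,0,0],[1,-200,106,0,0,0,0]]]' >/dev/null
python3 -m creep '[[[1,-40,21,0,0,0,0],[1,-80,42,0,0,0,0],[1,-120,63,0,0,0,0],[1,-160,85,0,0,0,0],[1,-200,106,0,0,0,0]]]'>/dev/null
python3 -m creep '[[[1,-40,21,0,0,0,0],[1,-80,42,0,0,0,0],[1,-120,63,0,0,0,0],[1,-167,87,20,0,0,0],[1,-167,87,20,0,0,0]]]'
python3 -m creep '[[[1,0,0,0,0,0,0],[1,0,0,0,0,0,0]]]'
python3 -c "
from h import *
s=ctrl.get_state();print(s['joint_positions'])
go([.4734,-.0259,.055],-.177)
im=ctrl.get_image('scene');c=im[90:280,200:440];cv2.imwrite('pics/s1.png',cv2.resize(c,None,fx=3,fy=3)[:,:,::-1])"
```

```text
time: 2.7
position: [0.4757, -0.0315, 0.2015]
tool_rot: [2.417, 2.004, -0.004]
ft_force: [0.6, -0.5, 0.3]
grip_width: 1.004
time: 2.9
position: [0.4758, -0.0235, 0.2026]
tool_rot: [-2.407, -2.018, -0.0]
ft_force: [0.1, 0.5, -1.1]
grip_width: 1.0
[-0.70709288 -0.07464802  0.67803758  1.91424508  0.04797253  1.28610225
 -0.21949708]
shift [ -2.9  -1.8 147.6]
rz 0.001
```

View pics/s1.png

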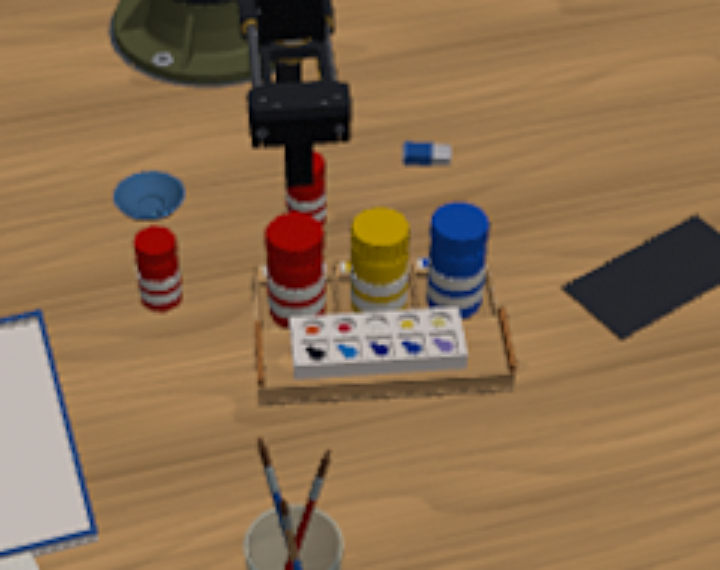

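The gripper hangs above the red jar (crop 295,240), with the small red look-alikes clear of it at (305,190) and (158,270). I'm going down to grip it.

```bash
python3 -m creep '[[[1,-3,-2,40,0,0,0],[1,-3,-2,80,0,0,0],[1,-3,-2,110,0,0,0],[1,-3,-2,135,0,0,0],[1,-3,-2,148,0,0,0]]]' 20
python3 -m creep '[[[1,0,0,0,0,0,0],[0.4,0,0,0,0,0,0],[0.4,0,0,0,0,0,0],[0.4,0,0,0,0,0,0],[0.4,0,0,0,0,0,0]]]' 20
python3 -m creep '[[[0.4,0,0,0,0,0,0],[0.4,0,0,0,0,0,0],[0.4,0,0,0,0,0,0]]]' 20
```

```text
time: 3.45
position: [0.4721, -0.0256, 0.0527]
tool_rot: [-2.404, -2.019, 0.003]
ft_force: [0.5, -0.5, 0.1]
grip_width: 1.001
time: 3.95
position: [0.4742, -0.0273, 0.0554]
tool_rot: [2.409, 2.016, 0.003]
ft_force: [-0.1, -0.3, -0.1]
grip_width: 0.726
time: 4.25
position: [0.4742, -0.0275, 0.055]
tool_rot: [2.409, 2.016, 0.002]
ft_force: [1.0, 0.5, 2.5]
grip_width: 0.597
```

```bash
python3 -m creep '[[[0.3,0,0,-10,0,0,0],[0.3,0,0,-35,0,0,0],[0.3,0,0,-65,0,0,0],[0.3,0,0,-85,0,0,0],[0.3,0,0,-90,0,0,0]]]' 20
python3 -c "
from h import *
c,s=np.cos(.033),np.sin(.033);C=np.array([.545,-.316])
for a in(.088,0,-.088):
  p=C+a*np.array([c,s]);print(p);go([*p,.145],.033)"
```

```text
time: 4.75
position: [0.4746, -0.0275, 0.1468]
tool_rot: [2.408, 2.016, 0.005]
ft_force: [0.5, 0.0, -1.0]
grip_width: 0.587
[ 0.63295209 -0.31309653]
shift [-253.3  206.2    2. ]
rz -0.21
[ 0.545 -0.316]
shift [-271.6  120.2    1.7]
rz -0.21
[ 0.45704791 -0.31890347]
shift [-290.    34.1    1.4]
rz -0.21
```

```bash
python3 -m creep '[[[0.3,-10,8,0,0,0,0],[0.3,-35,28,0,0,0,0],[0.3,-65,53,0,0,0,0],[0.3,-95,78,0,0,0,0],[0.3,-125,102,0,0,0,0]]]' >/dev/null
python3 -m creep '[[[0.3,-30,25,0,0,0,-0.05],[0.3,-60,50,0,0,0,-0.1],[0.3,-90,75,0,0,0,-0.15],[0.3,-115,95,0,0,0,-0.21],[0.3,-128,104,0,0,0,-0.21]]]' 
python3 -m creep '[[[0.3,0,0,0,0,0,0],[0.3,0,0,0,0,0,0]]]'
python3 -c "
from h import *
print(ctrl.get_state()['joint_positions']);go([.633,-.313,.052],.033)"
```

```text
time: 5.75
position: [0.6309, -0.3158, 0.1423]
tool_rot: [-2.185, -2.255, 0.005]
ft_force: [-0.3, 0.3, -2.6]
grip_width: 0.594
time: 5.95
position: [0.6307, -0.3123, 0.143]
tool_rot: [-2.183, -2.255, 0.001]
ft_force: [-0.5, 0.6, -2.5]
grip_width: 0.592
[-0.09823956  0.57384822  0.76070746  1.41991538 -0.39770242  1.30823682
  0.71819299]
shift [-1.   2.5 90.9]
rz -0.001
```

```bash
python3 -m creep '[[[0.3,0,2,20,0,0,0],[0.3,0,2,45,0,0,0],[0.3,0,2,70,0,0,0],[0.3,0,2,83,0,0,0],[0.3,0,2,89,0,0,0]]]' 
python3 -m creep '[[[0.3,0,0,1,0,0,0],[0.3,0,0,2,0,0,0],[0.3,0,0,3,0,0,0],[0.3,0,0,3,0,0,0]]]'
```

```text
time: 6.45
position: [0.633, -0.3106, 0.0538]
tool_rot: [-2.181, -2.257, 0.0]
ft_force: [0.8, 0.7, -1.4]
grip_width: 0.591
time: 6.85
position: [0.6342, -0.313, 0.0535]
tool_rot: [2.184, 2.257, 0.001]
ft_force: [0.1, 0.2, -2.7]
grip_width: 0.594
```

```bash
python3 -m creep '[[[0.3,0,0,1,0,0,0],[0.3,0,0,2,0,0,0],[0.3,0,0,2,0,0,0]]]' 
python3 -m creep '[[[0.3,0,0,1,0,0,0],[0.3,0,0,2,0,0,0],[0.3,0,0,2,0,0,0]]]'
```

```text
time: 7.15
position: [0.6337, -0.3127, 0.0504]
tool_rot: [-2.184, -2.258, -0.0]
ft_force: [0.5, 0.1, -1.9]
grip_width: 0.595
time: 7.45
position: [0.6338, -0.3128, 0.0501]
tool_rot: [2.184, 2.258, 0.001]
ft_force: [-2.2, 1.8, 5.7]
grip_width: 0.589
```

```bash
python3 -m creep '[[[0.8,0,0,0,0,0,0],[0.8,0,0,0,0,0,0],[0.8,0,0,0,0,0,0],[0.8,0,0,0,0,0,0]]]' 
python3 -m creep '[[[0.8,0,0,-20,0,0,0],[0.8,0,0,-60,0,0,0],[1,0,0,-100,0,0,0],[1,0,0,-125,0,0,0],[1,0,0,-125,0,0,0]]]'
python3 -c "
from h import *
go([.4876,.0467,.175],-.177)"
```

```text
time: 7.85
position: [0.6337, -0.3127, 0.0484]
tool_rot: [2.184, 2.258, 0.0]
ft_force: [0.7, 0.0, -0.4]
grip_width: 0.782
time: 8.35
position: [0.6357, -0.3145, 0.1786]
tool_rot: [2.179, 2.252, 0.004]
ft_force: [-0.7, -0.3, 0.6]
grip_width: 0.964
shift [ 365.9 -136.2    1.3]
rz 0.21
```

```bash
python3 -m creep '[[[1,40,-15,0,0,0,0],[1,80,-30,0,0,0,0],[1,120,-45,0,0,0,0],[1,160,-60,0,0,0,0],[1,200,-74,0,0,0,0]]]' >/dev/null
python3 -m creep '[[[1,40,-15,0,0,0,0.05],[1,80,-30,0,0,0,0.1],[1,120,-45,0,0,0,0.15],[1,155,-58,0,0,0,0.21],[1,166,-62,0,0,0,0.21]]]' 
python3 -m creep '[[[1,0,0,0,0,0,0],[1,0,0,0,0,0,0]]]'
python3 -c "
from h import *
go([.4876,.0467,.055],-.177)
im=ctrl.get_image('top')
for c in blobs(im,(0,150,60),(8,255,255),(405,150,480,260))[:3]:
  m=cv2.moments(c);w=ray('top',[m['m10']/m['m00'],m['m01']/m['m00']],.104);print('red',w)
cv2.imwrite('pics/t2.png',cv2.resize(im[120:320,240:500],None,fx=3,fy=3)[:,:,::-1])"
```

```text
time: 9.35
position: [0.4835, 0.0532, 0.1726]
tool_rot: [-2.401, -2.022, 0.001]
ft_force: [-0.0, -0.6, 0.0]
grip_width: 0.999
time: 9.55
position: [0.486, 0.0472, 0.1733]
tool_rot: [2.409, 2.015, -0.001]
ft_force: [0.3, 0.1, 0.0]
grip_width: 1.0
shift [ -0.    1.6 118.3]
rz -0.001
red [[ 0.62743992 -0.30404308]]
```

View pics/t2.png

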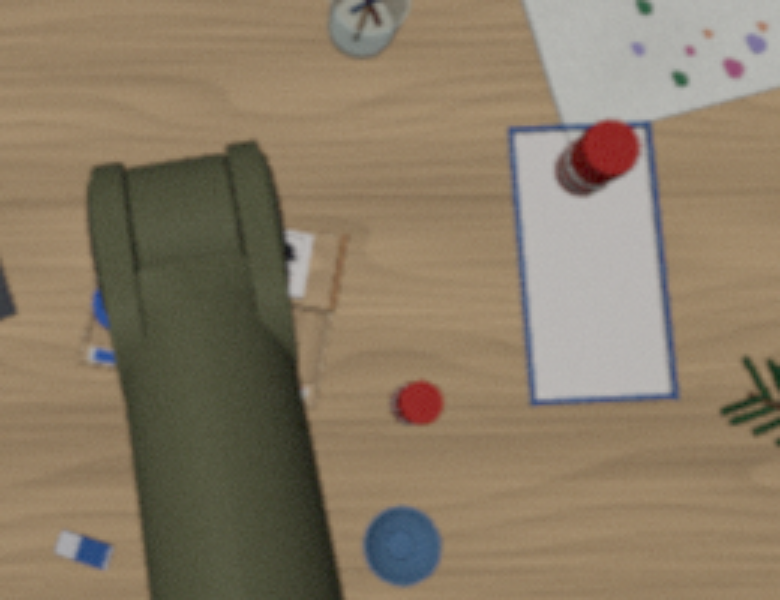

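The red jar stands upright near the far end of the tray (crop 608,150), and the arm hides the rack. Next is yellow.

```bash
python3 -m creep '[[[1,0,1,35,0,0,0],[1,0,1,70,0,0,0],[1,0,1,95,0,0,0],[1,0,1,113,0,0,0],[1,0,1,118,0,0,0]]]' 20
python3 -m creep '[[[0.7,0,0,0,0,0,0],[0.3,0,0,0,0,0,0],[0.3,0,0,0,0,0,0],[0.3,0,0,0,0,0,0],[0.3,0,0,0,0,0,0]]]' 20 >/dev/null
python3 -m creep '[[[0.3,0,0,0,0,0,0],[0.3,0,0,0,0,0,0],[0.3,0,0,0,0,0,0]]]' 20
python3 -m creep '[[[0.3,0,0,-10,0,0,0],[0.3,0,0,-35,0,0,0],[0.3,0,0,-75,0,0,0],[0.3,0,0,-105,0,0,0],[0.3,0,0,-115,0,0,0]]]' 20
python3 -c "
from h import *
go([.545,-.316,.167],.033)"
```

```text
time: 10.1
position: [0.4856, 0.0458, 0.0535]
tool_rot: [-2.412, -2.012, 0.007]
ft_force: [-1.0, -0.1, 0.7]
grip_width: 0.999
time: 10.9
position: [0.4877, 0.0486, 0.0563]
tool_rot: [2.408, 2.016, 0.003]
ft_force: [2.4, -0.3, 4.7]
grip_width: 0.595
time: 11.4
position: [0.4876, 0.0486, 0.1734]
tool_rot: [2.409, 2.016, 0.006]
ft_force: [1.6, 0.1, -2.4]
grip_width: 0.596
shift [-348.8  120.7    5.9]
rz -0.21
```

```bash
python3 -m creep '[[[0.3,-15,5,0,0,0,0],[0.3,-50,17,0,0,0,0],[0.3,-90,31,0,0,0,0],[0.3,-130,45,0,0,0,0],[0.3,-170,59,0,0,0,0]]]' >/dev/null
python3 -m creep '[[[0.3,-40,14,0,0,0,-0.05],[0.3,-80,28,0,0,0,-0.1],[0.3,-120,42,0,0,0,-0.15],[0.3,-160,55,0,0,0,-0.21],[0.3,-179,61,0,0,0,-0.21]]]' >/dev/null
python3 -m creep '[[[0.3,0,0,0,0,0,0],[0.3,0,0,0,0,0,0]]]'
python3 -c "
from h import *
go([.545,-.316,.052],.033)"
```

```text
time: 12.6
position: [0.5423, -0.3157, 0.169]
tool_rot: [-2.184, -2.254, 0.001]
ft_force: [-0.0, 0.6, -1.2]
grip_width: 0.591
shift [ -0.6   3.1 117. ]
rz -0.001
```

```bash
python3 -m creep '[[[0.3,0,2,30,0,0,0],[0.3,0,2,65,0,0,0],[0.3,0,2,95,0,0,0],[0.3,0,2,110,0,0,0],[0.3,0,2,114,0,0,0]]]' 
python3 -m creep '[[[0.3,0,0,1,0,0,0],[0.3,0,0,2,0,0,0],[0.3,0,0,3,0,0,0],[0.3,0,0,3,0,0,0]]]'
python3 -m creep '[[[0.3,0,0,1,0,0,0],[0.3,0,0,2,0,0,0],[0.3,0,0,2,0,0,0]]]'
```

```text
time: 13.1
position: [0.5446, -0.3136, 0.0545]
tool_rot: [-2.179, -2.257, 0.001]
ft_force: [-0.2, -0.2, -2.0]
grip_width: 0.593
time: 13.5
position: [0.5459, -0.3165, 0.0545]
tool_rot: [2.184, 2.257, 0.001]
ft_force: [-0.3, 0.3, -1.1]
grip_width: 0.592
time: 13.8
position: [0.5453, -0.3161, 0.0515]
tool_rot: [-2.184, -2.258, -0.0]
ft_force: [0.7, -0.1, -1.4]
grip_width: 0.592
```

```bash
python3 -m creep '[[[0.3,0,0,1,0,0,0],[0.3,0,0,1.5,0,0,0],[0.3,0,0,1.5,0,0,0]]]'
python3 -m creep '[[[0.8,0,0,0,0,0,0],[0.8,0,0,0,0,0,0],[0.8,0,0,0,0,0,0],[0.8,0,0,0,0,0,0]]]' 
python3 -m creep '[[[0.8,0,0,-20,0,0,0],[0.8,0,0,-60,0,0,0],[0.8,0,0,-100,0,0,0],[1,0,0,-120,0,0,0],[1,0,0,-120,0,0,0]]]'
python3 -c "
from h import *
go([.4993,.1157,.175],-.177)"
```

```text
time: 14.1
position: [0.5454, -0.3163, 0.0513]
tool_rot: [-2.184, -2.258, -0.001]
ft_force: [-2.8, 1.9, 5.9]
grip_width: 0.592
time: 14.5
position: [0.5454, -0.3162, 0.05]
tool_rot: [2.184, 2.258, 0.0]
ft_force: [-0.2, 0.4, 0.3]
grip_width: 0.786
time: 15.0
position: [0.5471, -0.3177, 0.1738]
tool_rot: [2.18, 2.253, 0.004]
ft_force: [-0.4, 0.1, -0.9]
grip_width: 0.901
shift [434.7 -33.5  -2.6]
rz 0.21
```

```bash
python3 -m creep '[[[1,45,-3,0,0,0,0],[1,90,-7,0,0,0,0],[1,135,-10,0,0,0,0],[1,180,-14,0,0,0,0],[1,225,-17,0,0,0,0]]]' >/dev/null
python3 -m creep '[[[1,45,-3,0,0,0,0.05],[1,90,-7,0,0,0,0.1],[1,135,-10,0,0,0,0.15],[1,180,-14,0,0,0,0.21],[1,210,-16,0,0,0,0.21]]]' >/dev/null
python3 -m creep '[[[1,0,0,0,0,0,0],[1,0,0,0,0,0,0],[1,0,0,0,0,0,0]]]'
python3 -c "
from h import *
go([.4993,.1157,.055],-.177)"
```

```text
time: 16.3
position: [0.4979, 0.1159, 0.1695]
tool_rot: [2.411, 2.014, -0.002]
ft_force: [-0.2, -0.1, 0.2]
grip_width: 1.004
shift [1.000e-01 1.500e+00 1.145e+02]
rz -0.002
```

```bash
python3 -m creep '[[[1,0,1,35,0,0,0],[1,0,1,70,0,0,0],[1,0,1,95,0,0,0],[1,0,1,110,0,0,0],[1,0,1,114,0,0,0]]]' 20
python3 -m creep '[[[0.7,0,0,0,0,0,0],[0.3,0,0,0,0,0,0],[0.3,0,0,0,0,0,0],[0.3,0,0,0,0,0,0],[0.3,0,0,0,0,0,0]]]' 20 >/dev/null
python3 -m creep '[[[0.3,0,0,0,0,0,0],[0.3,0,0,0,0,0,0],[0.3,0,0,0,0,0,0]]]' 20
python3 -m creep '[[[0.3,0,0,-10,0,0,0],[0.3,0,0,-35,0,0,0],[0.3,0,0,-75,0,0,0],[0.3,0,0,-105,0,0,0],[0.3,0,0,-115,0,0,0]]]' 20
python3 -c "
from h import *
go([.458,-.319,.167],.033)"
```

```text
time: 16.8
position: [0.4981, 0.1157, 0.0546]
tool_rot: [-2.411, -2.014, 0.005]
ft_force: [0.3, -0.8, 0.1]
grip_width: 0.999
time: 17.6
position: [0.5004, 0.1175, 0.0569]
tool_rot: [2.408, 2.016, 0.004]
ft_force: [3.0, 0.3, 3.0]
grip_width: 0.593
time: 18.1
position: [0.4995, 0.1176, 0.1736]
tool_rot: [-2.409, -2.016, -0.004]
ft_force: [-0.2, -0.2, -2.5]
grip_width: 0.589
shift [-437.1   36.     5.6]
rz -0.21
```

```bash
python3 -m creep '[[[0.3,-20,2,0,0,0,0],[0.3,-60,5,0,0,0,0],[0.3,-105,9,0,0,0,0],[0.3,-150,12,0,0,0,0],[0.3,-195,16,0,0,0,0]]]' >/dev/null
python3 -m creep '[[[0.3,-45,4,0,0,0,-0.05],[0.3,-90,7,0,0,0,-0.1],[0.3,-135,11,0,0,0,-0.15],[0.3,-180,15,0,0,0,-0.21],[0.3,-215,18,0,0,0,-0.21]]]' >/dev/null
python3 -m creep '[[[0.3,-20,1,0,0,0,0],[0.3,-27,2,0,0,0,0],[0.3,-27,2,0,0,0,0],[0.3,-27,2,0,0,0,0]]]'
python3 -c "
from h import *
go([.458,-.319,.052],.033)"
```

```text
time: 19.5
position: [0.4627, -0.3177, 0.17]
tool_rot: [-2.182, -2.257, -0.0]
ft_force: [0.0, -0.3, -2.9]
grip_width: 0.597
shift [ -1.4  -4.5 118. ]
rz 0.001
```

```bash
python3 -m creep '[[[0.3,0,-5,30,0,0,0],[0.3,0,-5,65,0,0,0],[0.3,0,-5,95,0,0,0],[0.3,0,-5,110,0,0,0],[0.3,0,-5,114,0,0,0]]]' >/dev/null
python3 -m creep '[[[0.3,0,0,1,0,0,0],[0.3,0,0,2,0,0,0],[0.3,0,0,3,0,0,0],[0.3,0,0,3,0,0,0]]]'
python3 -m creep '[[[0.3,0,0,1,0,0,0],[0.3,0,0,2,0,0,0],[0.3,0,0,2,0,0,0]]]'
```

```text
time: 20.4
position: [0.4588, -0.3196, 0.0548]
tool_rot: [2.183, 2.257, 0.001]
ft_force: [-0.1, -0.2, -2.3]
grip_width: 0.593
time: 20.7
position: [0.4582, -0.3193, 0.052]
tool_rot: [-2.184, -2.258, -0.0]
ft_force: [0.1, -0.7, -2.9]
grip_width: 0.594
```

```bash
python3 -m creep '[[[0.3,0,0,1,0,0,0],[0.3,0,0,1.5,0,0,0],[0.3,0,0,1.5,0,0,0]]]'
python3 -m creep '[[[0.8,0,0,0,0,0,0],[0.8,0,0,0,0,0,0],[0.8,0,0,0,0,0,0],[0.8,0,0,0,0,0,0]]]' 
python3 -m creep '[[[0.8,0,0,-20,0,0,0],[0.8,0,0,-60,0,0,0],[0.8,0,0,-100,0,0,0],[1,0,0,-120,0,0,0],[1,0,0,-120,0,0,0]]]'
python3 -c "
from h import *
im=ctrl.get_image('top')
from h import blobs
c=blobs(im,(0,0,150),(180,60,255),(280,180,350,225))[0]
q=ray('top',cv2.boxPoints(cv2.minAreaRect(c)),.042);print('pal',q.round(4).tolist(),q.mean(0).round(4))
big=cv2.resize(im[140:290,240:490],None,fx=3.2,fy=3.2,interpolation=cv2.INTER_CUBIC)
cv2.imwrite('pics/t3.png',big[:,:,::-1])
go([.5538,.0262,.15],-.177)"
```

```text
time: 21.0
position: [0.4583, -0.3195, 0.0518]
tool_rot: [-2.184, -2.257, -0.001]
ft_force: [-1.6, 2.2, 8.9]
grip_width: 0.593
time: 21.4
position: [0.4583, -0.3194, 0.0505]
tool_rot: [2.184, 2.258, -0.0]
ft_force: [0.7, 1.0, 0.4]
grip_width: 0.787
time: 21.9
position: [0.4599, -0.3207, 0.1736]
tool_rot: [2.181, 2.254, 0.004]
ft_force: [-0.2, -0.2, -0.4]
grip_width: 0.906
pal [[0.5393, 0.1076], [0.601, 0.0955], [0.5688, -0.0565], [0.5076, -0.0431]] [0.5542 0.0259]
shift [342.6 106.2  21.7]
rz 0.21
```

View pics/t3.png

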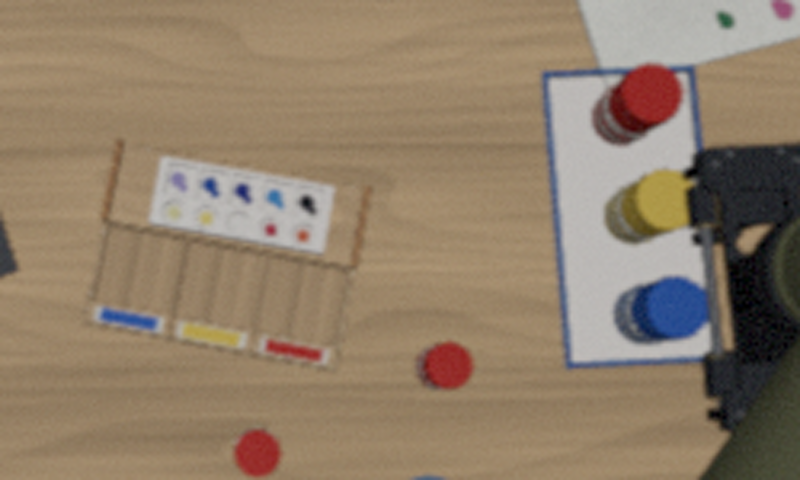

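```bash
python3 -m creep '[[[1,40,13,0,0,0,0],[1,80,25,0,0,0,0],[1,120,38,0,0,0,0],[1,160,50,0,0,0,0],[1,200,62,0,0,0,0]]]' >/dev/null
python3 -m creep '[[[1,40,13,0,0,0,0.05],[1,80,25,0,0,0,0.1],[1,120,38,5,0,0,0.15],[1,143,44,15,0,0,0.21],[1,143,44,22,0,0,0.21]]]' >/dev/null
python3 -m creep '[[[1,0,0,0,0,0,0],[1,0,0,0,0,0,0],[1,0,0,0,0,0,0]]]'
python3 -c "
from h import *
go([.5540,.0262,.040],-.177)
for p in [[312.0,216.7]]: print(ray('top',p,.024))"
```

```text
time: 23.25
position: [0.5527, 0.0251, 0.1487]
tool_rot: [2.412, 2.013, 0.0]
ft_force: [-0.5, 0.3, 0.4]
grip_width: 1.004
shift [  1.3   1.1 108.7]
rz -0.003
[[0.51909794 0.03516712]]
```

```bash
python3 -m creep '[[[1,1,1,30,0,0,0],[1,1,1,65,0,0,0],[1,1,1,90,0,0,0],[1,1,1,104,0,0,0],[1,1,1,108,0,0,0]]]' >/dev/null
python3 -m creep '[[[1,0,0,0,0,0,0],[1,0,0,0,0,0,0],[1,0,0,0,0,0,0]]]'
python3 -c "
from h import *
im=ctrl.get_image('scene');c=im[90:260,230:430];cv2.imwrite('pics/s2.png',cv2.resize(c,None,fx=3.5,fy=3.5)[:,:,::-1])"
```

```text
time: 24.05
position: [0.555, 0.0279, 0.0419]
tool_rot: [2.408, 2.016, 0.004]
ft_force: [-0.1, 0.2, 0.0]
grip_width: 1.0
```

View pics/s2.png

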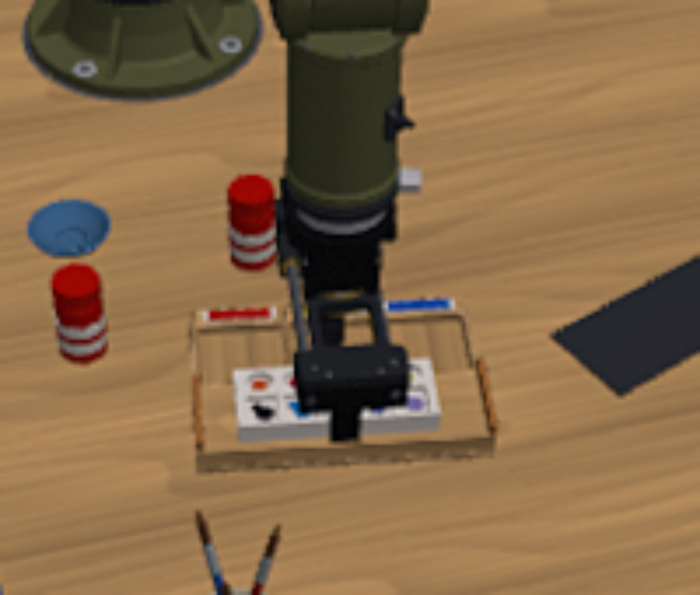

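The fingers straddle the palette near its middle (finger at crop 345,425, palette from 235 to 440), and the deck is free behind it. I'll go down slowly and close.

```bash
python3 -m creep '[[[1,0,0,5,0,0,0],[1,0,0,9,0,0,0],[1,0,0,12,0,0,0],[1,0,0,14,0,0,0],[1,0,0,14,0,0,0]]]'
python3 -m creep '[[[0.8,0,0,0,0,0,0],[0.6,0,0,0,0,0,0],[0.4,0,0,0,0,0,0],[0.4,0,0,0,0,0,0],[0.4,0,0,0,0,0,0]]]' 35
python3 -m creep '[[[0.4,0,0,0,0,0,0],[0.4,0,0,0,0,0,0],[0.4,0,0,0,0,0,0]]]' 35
```

```text
time: 24.6
position: [0.5536, 0.0277, 0.0261]
tool_rot: [-2.409, -2.016, 0.001]
ft_force: [0.8, 0.2, 0.1]
grip_width: 0.998
time: 25.1
position: [0.5543, 0.0278, 0.0267]
tool_rot: [2.409, 2.016, 0.001]
ft_force: [0.4, 0.1, 0.5]
grip_width: 0.663
time: 25.4
position: [0.5543, 0.0278, 0.0267]
tool_rot: [2.409, 2.016, 0.001]
ft_force: [1.0, -0.9, -0.2]
grip_width: 0.663
```

```bash
python3 -m creep '[[[0.4,0,0,-4,0,0,0],[0.4,0,0,-10,0,0,0],[0.4,0,0,-20,0,0,0],[0.4,0,0,-35,0,0,0],[0.4,0,0,-55,0,0,0]]]' >/dev/null
python3 -m creep '[[[0.4,0,0,-20,0,0,0],[0.4,0,0,-35,0,0,0],[0.4,0,0,-45,0,0,0],[0.4,0,0,-45,0,0,0]]]'
python3 -c "
from h import *
go([.5127,.3178,.12],.345)
print(ctrl.get_state()['joint_positions'])
im=ctrl.get_image('scene');c=im[90:260,230:430];cv2.imwrite('pics/s3.png',cv2.resize(c,None,fx=3,fy=3)[:,:,::-1])"
```

```text
time: 26.3
position: [0.555, 0.0279, 0.1283]
tool_rot: [2.408, 2.016, 0.005]
ft_force: [1.1, 0.3, -3.5]
grip_width: 0.662
shift [277.9 -92.6   8.5]
rz -0.522
[-0.92459324  0.26780311  0.95405791  1.83709665 -0.23965481  1.15507994
 -0.06684125]
```

View pics/s3.png

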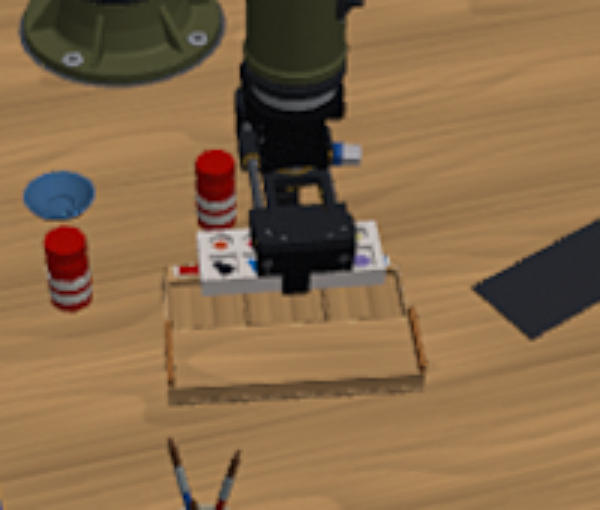

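The palette is held level, clear of the deck (crop 290,260). Carrying it to the mat.

```bash
python3 -m creep '[[[0.4,10,-3,0,0,0,0],[0.4,35,-11,0,0,0,0],[0.4,65,-21,0,0,0,0],[0.4,95,-31,0,0,0,0],[0.4,125,-41,0,0,0,0]]]' >/dev/null
python3 -m creep '[[[0.4,30,-10,0,0,0,-0.1],[0.4,60,-20,0,0,0,-0.2],[0.4,90,-30,0,0,0,-0.3],[0.4,120,-40,0,0,0,-0.4],[0.4,145,-49,0,0,0,-0.5]]]' >/dev/null
python3 -m creep '[[[0.4,0,0,0,0,0,-0.02],[0.4,0,0,0,0,0,-0.02],[0.4,0,0,0,0,0,-0.02]]]'
python3 -c "
from h import *
go([.5122,.3195,.02],.345)"
```

```text
time: 27.65
position: [0.5127, 0.3082, 0.1258]
tool_rot: [1.812, 2.566, -0.003]
ft_force: [-0.5, 0.1, -2.7]
grip_width: 0.661
shift [ 11.    3.4 105.8]
rz -0.004
```

```bash
python3 -m creep '[[[0.4,5,2,15,0,0,0],[0.4,11,3,35,0,0,0],[0.4,11,3,60,0,0,0],[0.4,11,3,78,0,0,0],[0.4,11,3,86,0,0,0]]]' >/dev/null
python3 -m creep '[[[0.4,0,0,0,0,0,0],[0.4,0,0,0,0,0,0],[0.4,0,0,0,0,0,0]]]'
python3 -c "
from h import *
go([.5122,.3195,.015],.345)
a=ctrl.get_image('scene')[120:240,350:490];b=ctrl.get_image('top')[175:265,150:270]
r=lambda i:cv2.resize(i,(400,343 if i is a else 300),interpolation=cv2.INTER_CUBIC)
A,B=r(a),cv2.copyMakeBorder(r(b),0,43,0,0,0);cv2.imwrite('pics/m1.png',np.hstack([A,B])[:,:,::-1])"
```

```text
time: 28.45
position: [0.513, 0.3211, 0.0417]
tool_rot: [1.81, 2.567, 0.003]
ft_force: [0.3, -0.6, -2.9]
grip_width: 0.659
shift [-1.3 -1.3 26.7]
rz -0.002
```

View pics/m1.png

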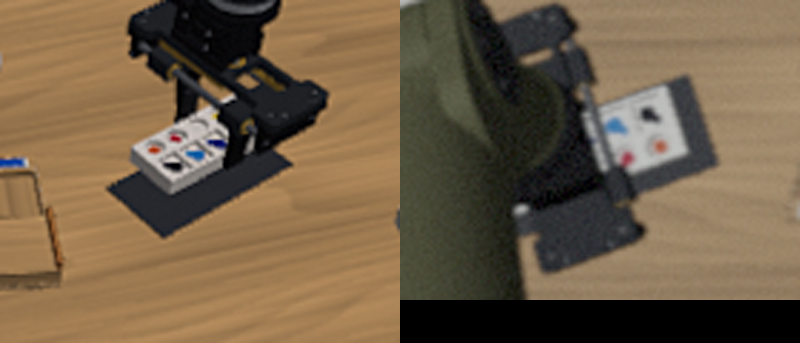

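The palette hovers over the mat and lies along it. The top-view end margin (crop 690–715,120) comes to about 12 mm after perspective. Lowering it.

```bash
python3 -m creep '[[[0.4,-1,-1,8,0,0,0],[0.4,-1,-1,17,0,0,0],[0.4,-1,-1,24,0,0,0],[0.4,-1,-1,29,0,0,0],[0.4,-1,-1,31,0,0,0]]]' 
python3 -m creep '[[[0.4,0,0,1,0,0,0],[0.4,0,0,2,0,0,0],[0.4,0,0,2,0,0,0]]]'
python3 -m creep '[[[0.4,0,0,1,0,0,0],[0.4,0,0,1,0,0,0]]]'
```

```text
time: 29.05
position: [0.5109, 0.3191, 0.0085]
tool_rot: [-1.81, -2.568, 0.002]
ft_force: [-0.7, -0.7, -3.5]
grip_width: 0.66
time: 29.35
position: [0.5116, 0.3196, 0.0077]
tool_rot: [1.81, 2.568, 0.001]
ft_force: [-0.2, -0.3, -2.5]
grip_width: 0.662
time: 29.55
position: [0.5115, 0.3196, 0.0067]
tool_rot: [1.81, 2.568, 0.0]
ft_force: [0.5, 0.2, -2.9]
grip_width: 0.661
```

```bash
python3 -m creep '[[[0.4,0,0,0.5,0,0,0],[0.4,0,0,1,0,0,0],[0.4,0,0,1,0,0,0]]]'
python3 -m creep '[[[0.4,0,0,0.5,0,0,0],[0.4,0,0,1,0,0,0],[0.4,0,0,1,0,0,0]]]'
```

```text
time: 29.85
position: [0.5115, 0.3195, 0.0057]
tool_rot: [1.81, 2.568, 0.0]
ft_force: [-0.4, -0.8, -1.7]
grip_width: 0.661
time: 30.15
position: [0.5115, 0.3196, 0.0057]
tool_rot: [-1.809, -2.567, -0.0]
ft_force: [-3.8, -0.9, 6.8]
grip_width: 0.664
```

```bash
python3 -m creep '[[[0.8,0,0,0,0,0,0],[0.9,0,0,0,0,0,0],[0.9,0,0,0,0,0,0],[0.9,0,0,0,0,0,0]]]'
python3 -m creep '[[[0.9,0,0,-10,0,0,0],[0.9,0,0,-40,0,0,0],[1,0,0,-90,0,0,0],[1,0,0,-135,0,0,0],[1,0,0,-165,0,0,0]]]'
python3 -c "
from h import *
go([.4583,-.3195,.175],.033)"
```

```text
time: 30.55
position: [0.5116, 0.3196, 0.0045]
tool_rot: [1.81, 2.568, 0.0]
ft_force: [0.5, -0.3, -0.5]
grip_width: 0.879
time: 31.05
position: [0.5129, 0.3197, 0.174]
tool_rot: [1.81, 2.566, 0.007]
ft_force: [0.5, 0.5, -0.1]
grip_width: 0.99
shift [-583.8 -266.    -3.2]
rz 0.309
```

```bash
python3 -m creep '[[[1,-40,-18,0,0,0,0],[1,-80,-37,0,0,0,0],[1,-120,-55,0,0,0,0],[1,-160,-73,0,0,0,0],[1,-200,-91,0,0,0,0]]]'>/dev/null
python3 -m creep '[[[1,-40,-18,0,0,0,0],[1,-80,-37,0,0,0,0],[1,-120,-55,0,0,0,0],[1,-160,-73,0,0,0,0],[1,-200,-91,0,0,0,0]]]'>/dev/null
python3 -m creep '[[[0.85,-40,-18,0,0,0,0.06],[0.85,-80,-37,0,0,0,0.12],[0.85,-120,-55,0,0,0,0.2],[0.85,-160,-73,0,0,0,0.3],[0.85,-184,-84,0,0,0,0.31]]]'>/dev/null
python3 -m creep '[[[0.85,0,0,0,0,0,0],[0.85,0,0,0,0,0,0],[0.85,0,0,0,0,0,0]]]'
python3 -c "
from h import *
go([.4583,-.3195,.052],.033)
im=ctrl.get_image('top')
c=blobs(im,(0,0,150),(180,70,255),(170,180,260,250))[0]
q=ray('top',cv2.boxPoints(cv2.minAreaRect(c)),.021);print('pal',q.round(4).tolist(),q.mean(0).round(4))
cv2.imwrite('pics/t4full.png',im[:,:,::-1])
r=lambda i:cv2.resize(i,None,fx=5,fy=5,interpolation=cv2.INTER_CUBIC)
cv2.imwrite('pics/t4.png',cv2.resize(im[180:265,170:370],None,fx=4,fy=4,interpolation=cv2.INTER_CUBIC)[:,:,::-1])"
```

```text
time: 32.85
position: [0.458, -0.3185, 0.1696]
tool_rot: [-2.182, -2.26, -0.002]
ft_force: [-0.7, 0.9, 0.0]
grip_width: 0.85
shift [ -1.2   0.2 117.6]
rz 0.002
pal [[0.5118, 0.3994], [0.5612, 0.257], [0.5065, 0.237], [0.4579, 0.3785]] [0.5094 0.318 ]
```

View pics/t4.png

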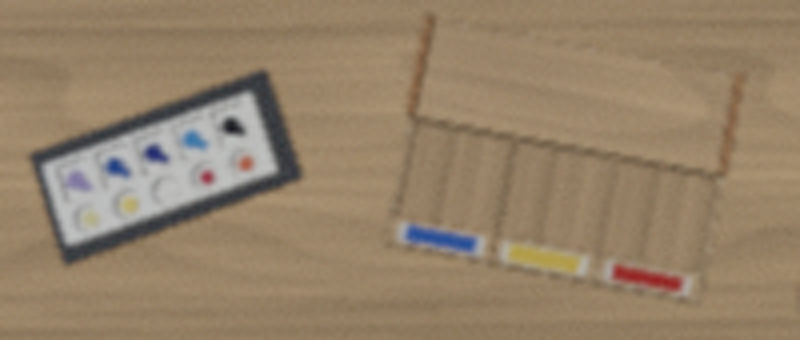

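```bash
python3 - <<'E'
from h import *
f=lambda L:np.array(L)/4+np.array([170,180])
xh=np.array([.9844,-.176])
b=ray('top',f([[412,118],[720,177]]),.024);fr=ray('top',f([[388,246],[697,299]]),.010)
print(b,fr,np.linalg.norm(b[1]-b[0]),np.linalg.norm(fr[1]-fr[0]))
print('bayY', b.mean(0)-.036*xh, fr.mean(0)+.052*xh)
E
python3 -m creep '[[[0.85,-1,0,30,0,0,0],[0.85,-1,0,65,0,0,0],[0.85,-1,0,95,0,0,0],[0.85,-1,0,112,0,0,0],[0.85,-1,0,117,0,0,0]]]' 20
python3 -m creep '[[[0.85,0,0,0,0,0,0],[0.3,0,0,0,0,0,0],[0.3,0,0,0,0,0,0],[0.3,0,0,0,0,0,0],[0.3,0,0,0,0,0,0]]]' 20
python3 -m creep '[[[0.3,0,0,0,0,0,0],[0.3,0,0,-10,0,0,0],[0.3,0,0,-40,0,0,0],[0.3,0,0,-80,0,0,0],[0.3,0,0,-115,0,0,0]]]' 20
python3 -c "
from h import *
go([.5,.1165,.167],-.177)"
```

```text
[[ 0.54049102  0.14261564]
 [ 0.49686986 -0.06903374]] [[ 0.45348126  0.1602604 ]
 [ 0.41434165 -0.05221569]] 0.21609781237958836 0.21605092272938917
bayY [0.48324204 0.04312695] [0.48510026 0.04487036]
time: 33.4
position: [0.4571, -0.3191, 0.0511]
tool_rot: [-2.18, -2.258, 0.0]
ft_force: [-0.4, -0.1, -0.2]
grip_width: 0.852
time: 33.9
position: [0.458, -0.3212, 0.0532]
tool_rot: [2.183, 2.257, 0.001]
ft_force: [-0.0, 1.0, 2.9]
grip_width: 0.595
time: 34.4
position: [0.4566, -0.321, 0.1689]
tool_rot: [-2.185, -2.256, 0.001]
ft_force: [0.1, -0.1, -3.0]
grip_width: 0.591
shift [435.9  57.5   1.9]
rz 0.209
```

```bash
python3 -m creep '[[[0.3,20,3,0,0,0,0],[0.3,60,8,0,0,0,0],[0.3,105,14,0,0,0,0],[0.3,150,20,0,0,0,0],[0.3,195,26,0,0,0,0]]]' >/dev/null
python3 -m creep '[[[0.3,45,6,0,0,0,0.05],[0.3,90,12,0,0,0,0.1],[0.3,135,18,0,0,0,0.15],[0.3,180,24,0,0,0,0.21],[0.3,215,28,0,0,0,0.21]]]' >/dev/null
python3 -m creep '[[[0.3,17,-1,0,0,0,0],[0.3,25,-2,0,0,0,0],[0.3,25,-2,0,0,0,0],[0.3,25,-2,0,0,0,0]]]'
python3 -c "
from h import *
go([.4996,.1157,.062],-.177)"
```

```text
time: 35.8
position: [0.5003, 0.1132, 0.1676]
tool_rot: [2.411, 2.013, -0.001]
ft_force: [-0.2, 0.3, -3.5]
grip_width: 0.593
shift [  2.4  -1.1 105.5]
rz -0.003
```

```bash
python3 -m creep '[[[0.3,2,-1,25,0,0,0],[0.3,2,-1,55,0,0,0],[0.3,2,-1,80,0,0,0],[0.3,2,-1,90,0,0,0],[0.3,2,-1,92,0,0,0]]]' >/dev/null
python3 -m creep '[[[0.3,0,0,0,0,0,0],[0.3,0,0,0,0,0,0],[0.3,0,0,0,0,0,0]]]'
python3 -c "
from h import *
go([.4996,.1157,.06],-.177)"
```

```text
time: 36.6
position: [0.5005, 0.118, 0.0768]
tool_rot: [2.409, 2.016, 0.004]
ft_force: [0.8, 0.1, -3.0]
grip_width: 0.596
shift [-2.4 -0.5 16.7]
rz -0.0
```

```bash
python3 -m creep '[[[0.3,-2,-1,4,0,0,0],[0.3,-2,-1,8,0,0,0],[0.3,-2,-1,12,0,0,0],[0.3,-2,-1,15,0,0,0],[0.3,-2,-1,16,0,0,0]]]'
python3 -m creep '[[[0.3,0,0,1,0,0,0],[0.3,0,0,2,0,0,0],[0.3,0,0,2,0,0,0]]]'
python3 -m creep '[[[0.3,0,0,0.5,0,0,0],[0.3,0,0,1,0,0,0],[0.3,0,0,1,0,0,0]]]'
```

```text
time: 37.1
position: [0.4979, 0.1158, 0.059]
tool_rot: [-2.409, -2.016, 0.001]
ft_force: [0.6, 0.3, -2.6]
grip_width: 0.593
time: 37.4
position: [0.4984, 0.1159, 0.0582]
tool_rot: [-2.409, -2.016, 0.0]
ft_force: [-2.0, -0.4, 5.0]
grip_width: 0.598
time: 37.7
position: [0.4985, 0.1159, 0.058]
tool_rot: [-2.408, -2.015, -0.0]
ft_force: [-5.6, -1.4, 12.8]
grip_width: 0.593
```

On the floor at the expected height. Releasing it, then fetching yellow.

```bash
python3 -m creep '[[[0.8,0,0,-1,0,0,0],[0.85,0,0,-1,0,0,0],[0.85,0,0,-1,0,0,0],[0.85,0,0,-1,0,0,0]]]'
python3 -m creep '[[[0.85,0,0,-20,0,0,0],[0.85,0,0,-60,0,0,0],[0.85,0,0,-100,0,0,0],[0.85,0,0,-115,0,0,0],[0.85,0,0,-115,0,0,0]]]' >/dev/null
python3 -c "
from h import *
go([.5455,-.3165,.175],.033)"
```

```text
time: 38.1
position: [0.4984, 0.116, 0.0575]
tool_rot: [2.409, 2.016, 0.0]
ft_force: [0.2, 0.4, -0.6]
grip_width: 0.828
shift [-418.3  120.9   -1.2]
rz -0.21
```

```bash
python3 -m creep '[[[0.85,-43,12,0,0,0,0],[0.85,-86,25,0,0,0,0],[0.85,-129,37,0,0,0,0],[0.85,-172,50,0,0,0,0],[0.85,-215,62,0,0,0,0]]]' >/dev/null
python3 -m creep '[[[0.85,-43,12,0,0,0,-0.05],[0.85,-86,25,0,0,0,-0.1],[0.85,-129,37,0,0,0,-0.15],[0.85,-172,50,0,0,0,-0.21],[0.85,-203,59,0,0,0,-0.21]]]' >/dev/null
python3 -m creep '[[[0.85,0,0,0,0,0,0],[0.85,0,0,0,0,0,0],[0.85,0,0,0,0,0,0]]]'
python3 -c "
from h import *
go([.5455,-.3165,.052],.033)"
```

```text
time: 39.9
position: [0.5439, -0.315, 0.1713]
tool_rot: [-2.181, -2.258, -0.0]
ft_force: [-0.3, -0.1, -0.5]
grip_width: 0.854
shift [ -1.7   1.7 119.3]
rz 0.002
```

```bash
python3 -m creep '[[[0.85,-1,1,30,0,0,0],[0.85,-1,1,65,0,0,0],[0.85,-1,1,95,0,0,0],[0.85,-1,1,112,0,0,0],[0.85,-1,1,118,0,0,0]]]' 20
python3 -m creep '[[[0.85,0,0,0,0,0,0],[0.3,0,0,0,0,0,0],[0.3,0,0,0,0,0,0],[0.3,0,0,0,0,0,0],[0.3,0,0,0,0,0,0]]]' 20
python3 -m creep '[[[0.3,0,0,0,0,0,0],[0.3,0,0,-10,0,0,0],[0.3,0,0,-40,0,0,0],[0.3,0,0,-80,0,0,0],[0.3,0,0,-115,0,0,0]]]' 20
python3 -c "
from h import *
go([.486,.045,.168],-.177)"
```

```text
time: 40.4
position: [0.5445, -0.3154, 0.0527]
tool_rot: [-2.18, -2.258, 0.0]
ft_force: [0.6, 0.0, 0.6]
grip_width: 0.848
time: 40.9
position: [0.5453, -0.3182, 0.0554]
tool_rot: [2.184, 2.257, 0.001]
ft_force: [0.5, -0.4, 2.1]
grip_width: 0.597
time: 41.4
position: [0.5443, -0.3179, 0.1712]
tool_rot: [-2.185, -2.257, 0.001]
ft_force: [0.7, -0.5, -1.5]
grip_width: 0.593
shift [364.6 -46.5   3.2]
rz 0.209
```

```bash
python3 -m creep '[[[0.3,20,-3,0,0,0,0],[0.3,55,-7,0,0,0,0],[0.3,95,-12,0,0,0,0],[0.3,135,-17,0,0,0,0],[0.3,175,-22,0,0,0,0]]]' >/dev/null
python3 -m creep '[[[0.3,40,-5,0,0,0,0.05],[0.3,80,-10,0,0,0,0.1],[0.3,120,-15,0,0,0,0.15],[0.3,160,-20,0,0,0,0.21],[0.3,188,-24,0,0,0,0.21]]]' >/dev/null
python3 -m creep '[[[0.3,0,0,0,0,0,0],[0.3,0,0,0,0,0,0],[0.3,0,0,0,0,0,0]]]'
python3 -c "
from h import *
go([.486,.045,.075],-.177)"
```

```text
time: 42.7
position: [0.4869, 0.0419, 0.1696]
tool_rot: [2.411, 2.014, -0.0]
ft_force: [-0.0, -0.2, -2.3]
grip_width: 0.594
shift [ 2.9 -1.5 94.6]
rz -0.002
```

```bash
python3 -m creep '[[[0.3,1,-1,25,0,0,0],[0.3,1,-1,55,0,0,0],[0.3,1,-1,80,0,0,0],[0.3,1,-1,90,0,0,0],[0.3,1,-1,92,0,0,0]]]' >/dev/null
python3 -m creep '[[[0.3,0,0,0,0,0,0],[0.3,0,0,0,0,0,0],[0.3,0,0,0,0,0,0]]]'
python3 -c "
from h import *
go([.486,.045,.062],-.177)"
```

```text
time: 43.5
position: [0.487, 0.0448, 0.0787]
tool_rot: [2.409, 2.016, 0.004]
ft_force: [0.0, -0.7, -2.0]
grip_width: 0.596
shift [-0.  -1.  16.7]
rz -0.0
```

```bash
python3 -m creep '[[[0.3,0,-1,4,0,0,0],[0.3,0,-1,8,0,0,0],[0.3,0,-1,12,0,0,0],[0.3,0,-1,15,0,0,0],[0.3,0,-1,16,0,0,0]]]'
python3 -m creep '[[[0.3,0,0,1,0,0,0],[0.3,0,0,1.5,0,0,0],[0.3,0,0,1.5,0,0,0]]]'
```

```text
time: 44.0
position: [0.4847, 0.0447, 0.061]
tool_rot: [-2.409, -2.016, 0.001]
ft_force: [-0.6, 0.4, -1.6]
grip_width: 0.595
time: 44.3
position: [0.4851, 0.0447, 0.0603]
tool_rot: [-2.409, -2.016, 0.0]
ft_force: [-0.8, -0.3, 1.1]
grip_width: 0.594
```

```bash
python3 -m creep '[[[0.3,0,0,0.6,0,0,0],[0.3,0,0,0.6,0,0,0]]]'
python3 -m creep '[[[0.8,0,0,-0.6,0,0,0],[0.85,0,0,-0.6,0,0,0],[0.85,0,0,-0.6,0,0,0],[0.85,0,0,-0.6,0,0,0]]]'
python3 -m creep '[[[0.85,0,0,-20,0,0,0],[0.85,0,0,-60,0,0,0],[0.85,0,0,-100,0,0,0],[0.85,0,0,-113,0,0,0],[0.85,0,0,-113,0,0,0]]]' >/dev/null
python3 -c "
from h import *
go([.6338,-.313,.175],.033)"
```

```text
time: 44.5
position: [0.4852, 0.0447, 0.0602]
tool_rot: [-2.409, -2.016, 0.0]
ft_force: [-3.8, -0.5, 8.5]
grip_width: 0.594
time: 44.9
position: [0.4852, 0.0449, 0.06]
tool_rot: [2.409, 2.016, 0.0]
ft_force: [0.8, -0.9, 0.8]
grip_width: 0.823
shift [-327.   207.9   -0.7]
rz -0.209
```

```bash
python3 -m creep '[[[0.85,-40,25,0,0,0,0],[0.85,-80,50,0,0,0,0],[0.85,-120,76,0,0,0,0],[0.85,-160,102,0,0,0,0],[0.85,-200,127,0,0,0,0]]]' >/dev/null
python3 -m creep '[[[0.85,-40,25,0,0,0,-0.05],[0.85,-80,50,0,0,0,-0.1],[0.85,-110,70,0,0,0,-0.15],[0.85,-127,81,0,0,0,-0.21],[0.85,-127,81,0,0,0,-0.21]]]' >/dev/null
python3 -m creep '[[[0.85,0,0,0,0,0,0],[0.85,0,0,0,0,0,0],[0.85,0,0,0,0,0,0]]]'
python3 -c "
from h import *
go([.6338,-.313,.052],.033)"
```

```text
time: 46.7
position: [0.6325, -0.3117, 0.1727]
tool_rot: [-2.182, -2.259, -0.001]
ft_force: [0.6, 0.1, -0.2]
grip_width: 0.849
shift [ -1.5   1.2 120.7]
rz 0.002
```

```bash
python3 -m creep '[[[0.85,-1,1,30,0,0,0],[0.85,-1,1,65,0,0,0],[0.85,-1,1,95,0,0,0],[0.85,-1,1,112,0,0,0],[0.85,-1,1,119,0,0,0]]]' 20
python3 -m creep '[[[0.85,0,0,0,0,0,0],[0.3,0,0,0,0,0,0],[0.3,0,0,0,0,0,0],[0.3,0,0,0,0,0,0],[0.3,0,0,0,0,0,0]]]' 20
python3 -m creep '[[[0.3,0,0,0,0,0,0],[0.3,0,0,-10,0,0,0],[0.3,0,0,-40,0,0,0],[0.3,0,0,-80,0,0,0],[0.3,0,0,-115,0,0,0]]]' 20
python3 -c "
from h import *
go([.4728,-.0257,.168],-.177)"
```

```text
time: 47.2
position: [0.6328, -0.313, 0.0524]
tool_rot: [-2.182, -2.257, 0.0]
ft_force: [0.1, 0.5, 0.2]
grip_width: 0.851
time: 47.7
position: [0.6338, -0.315, 0.055]
tool_rot: [2.183, 2.257, 0.001]
ft_force: [0.4, -1.2, 2.6]
grip_width: 0.594
time: 48.2
position: [0.6328, -0.3146, 0.1706]
tool_rot: [-2.185, -2.257, 0.001]
ft_force: [0.6, -0.7, -2.3]
grip_width: 0.593
shift [ 294.  -150.5    2.7]
rz 0.21
```

```bash
python3 -m creep '[[[0.3,15,-8,0,0,0,0],[0.3,45,-23,0,0,0,0],[0.3,80,-41,0,0,0,0],[0.3,115,-59,0,0,0,0],[0.3,150,-77,0,0,0,0]]]' >/dev/null
python3 -m creep '[[[0.3,35,-18,0,0,0,0.05],[0.3,70,-36,0,0,0,0.1],[0.3,105,-54,0,0,0,0.15],[0.3,130,-67,0,0,0,0.21],[0.3,144,-74,0,0,0,0.21]]]' >/dev/null
python3 -m creep '[[[0.3,0,0,0,0,0,0],[0.3,0,0,0,0,0,0],[0.3,0,0,0,0,0,0]]]'
python3 -c "
from h import *
go([.4728,-.0257,.075],-.177)"
```

```text
time: 49.5
position: [0.473, -0.0275, 0.1692]
tool_rot: [2.411, 2.013, -0.0]
ft_force: [0.2, -0.4, -2.5]
grip_width: 0.593
shift [ 1.8 -0.6 94.2]
rz -0.002
```

```bash
python3 -m creep '[[[0.3,1,-1,25,0,0,0],[0.3,1,-1,55,0,0,0],[0.3,1,-1,80,0,0,0],[0.3,1,-1,90,0,0,0],[0.3,1,-1,92,0,0,0]]]' >/dev/null
python3 -m creep '[[[0.3,0,0,0,0,0,0],[0.3,0,0,0,0,0,0],[0.3,0,0,0,0,0,0]]]'
python3 -c "
from h import *
go([.4728,-.0257,.062],-.177)"
```

```text
time: 50.3
position: [0.4727, -0.0248, 0.0779]
tool_rot: [2.409, 2.016, 0.003]
ft_force: [-0.1, 0.7, -1.8]
grip_width: 0.591
shift [-0.9  0.2 15.9]
rz -0.0
```

```bash
python3 -m creep '[[[0.3,-1,0,4,0,0,0],[0.3,-1,0,8,0,0,0],[0.3,-1,0,12,0,0,0],[0.3,-1,0,15,0,0,0],[0.3,-1,0,16,0,0,0]]]'
python3 -m creep '[[[0.3,0,0,1,0,0,0],[0.3,0,0,1.5,0,0,0],[0.3,0,0,1.5,0,0,0]]]'
```

```text
time: 50.8
position: [0.4713, -0.0257, 0.0606]
tool_rot: [-2.409, -2.016, 0.001]
ft_force: [-0.6, 0.8, -2.6]
grip_width: 0.596
time: 51.1
position: [0.4717, -0.0257, 0.0599]
tool_rot: [-2.409, -2.016, 0.0]
ft_force: [-2.0, -0.2, 2.9]
grip_width: 0.592
```

Contact at the expected height. I'll release, retreat towards -y at height, and look.

```bash
python3 -m creep '[[[0.8,0,0,0,0,0,0],[0.85,0,0,0,0,0,0],[0.85,0,0,0,0,0,0],[0.85,0,0,0,0,0,0]]]'
python3 -m creep '[[[0.85,0,0,-20,0,0,0],[0.85,0,0,-60,0,0,0],[0.85,0,0,-100,0,0,0],[0.85,0,0,-130,0,0,0],[0.85,0,0,-130,0,0,0]]]' >/dev/null
python3 -m creep '[[[0.85,-40,10,0,0,0,0],[0.85,-80,20,0,0,0,0],[0.85,-120,30,0,0,0,0],[0.85,-160,40,0,0,0,0],[0.85,-200,50,0,0,0,0]]]' >/dev/null
python3 -m creep '[[[0.85,-30,0,0,0,0,0],[0.85,-50,0,0,0,0,0],[0.85,-50,0,0,0,0,0],[0.85,-50,0,0,0,0,0]]]'
python3 - <<'E'
from h import *
im=ctrl.get_image('top');sc=ctrl.get_image('scene')
for n,lo,hi in(('red',(0,150,60),(8,255,255)),('yel',(20,120,80),(33,255,255)),('blue',(100,150,60),(130,255,255))):
    c=blobs(im,lo,hi,(255,200,360,240))[0];m=cv2.moments(c);print(n,ray('top',[m['m10']/m['m00'],m['m01']/m['m00']],.109)[0].round(4))
r=lambda i:cv2.resize(i,(400,300),interpolation=cv2.INTER_CUBIC)
cv2.imwrite('pics/f.png',np.hstack([r(im[110:275,170:390]),r(sc[130:310,230:470])])[:,:,::-1])
E
```

```text
time: 51.5
position: [0.4719, -0.0256, 0.0596]
tool_rot: [2.409, 2.016, 0.001]
ft_force: [0.2, -0.3, -0.1]
grip_width: 0.828
time: 52.9
position: [0.4765, -0.2804, 0.1888]
tool_rot: [-2.41, -2.014, 0.001]
ft_force: [0.2, 0.4, -1.0]
grip_width: 0.85
red [ 0.4715 -0.0221]
yel [0.4832 0.045 ]
blue [0.4949 0.1149]
```

View pics/f.png

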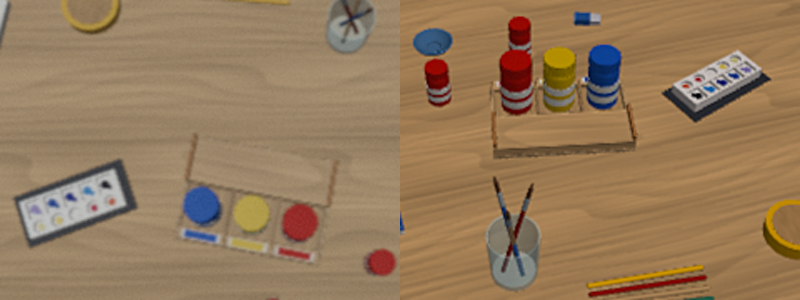

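All three jars stand upright in their own compartments (top crop: blue 202,205, yellow 250,213, red 300,222). The palette lies flat inside the mat's outline (75,200), and the glass hasn't moved (350,25). Handing in.

```bash
python3 -c "
from h import *
print(ctrl.get_state()['time']);print(ctrl.close_job())"
```

```text
53.0
the job is handed in; nothing more can be done
None
```

The job is done and handed in at 53.0 s of the 134 s allowed; handing in gives no verdict. I stood the three jars on the tray, set the palette on the mat, and put each jar back in the compartment of its own colour.

- **Jars:** in the last pictures all three stand upright. Their cap positions are within about 4 mm of where they started and within about 5 mm of my estimates of the compartment centres. The limit is 13 mm.
- **Compartment centres:** my separate estimates of these disagreed by up to about 5 mm, so I placed the jars at the average.
- **Palette:** after release it measured about 3 mm from the mat's centre, lying along it and flat. I lowered it at about 10 mm/s or less until contact, so it was not dropped.
- **Glass and contact:** the glass of brushes looks unmoved, though I judged that by eye only. The gripper ended open, well above and clear of everything. No check failed.

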